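# Click the hot-roller heater's dial round to the orange mark

### The arm

A 6-joint arm with a two-finger parallel gripper is mounted at the origin on the work surface. World frame = base frame: x ahead of the robot, y to its left, z up, the work surface at z = 0. Lengths are in m, angles in rad, forces in N, time in s.
With the tool pointing down it reaches from about 0.3 to 0.75 m from the base axis. Payload 8.5 kg.
Tool frame: the origin (TCP) lies between the finger pads; the fingertips stand 25 mm ahead of it and the grasp point (between the pads) lies 6 mm ahead of it; z points along the fingers, y is the direction in which the jaws open and shut (so a half turn about z gives the same grasp; the last joint's range is limited). The gripper opens to 85 mm and grips with 20 to 120 N. Pads are 22 mm wide; open, the fingers measure 114 mm over their backs; the gripper's body (76 mm by 85 mm) begins 54 mm behind the grasp point. The pads swing forward as they close: fully open they stand 13 mm farther back than shut.
Start: joints at [-1.345, 0.381, 1.297, -0, 1.464, -0.215], TCP at [0.235, -0.497, 0.256] pointing down, gripper open.
Joint ranges: [-3.11, 3.11], [-0.89, 2.33], [0.22, 2.48], [-1.42, 4.56], [0.17, 2.85], [-2.88, 2.88]. Speed limits (rad/s): [2.39, 2.39, 3.14, 3.14, 3.14, 3.14].

### API

Orientations are given as a rotation vector (axis times angle).
In Python, from station import env gives the robot as it stands. The module is installed in compiled form; this text tells all that it offers.
- The arm moves only by the tool step_arm, never from a script. Its argument "series" is a list of rows, each a list of 7 numbers: the shift along the tool's x, y, z in mm, then the turn, a rotation vector about the tool's x, y, z in degrees, then the opening, from -1 (shut) to 1 (fully open), so that 0 is half open. A call has 1 to 20 rows; each row shifts and turns the commanded pose from where the row before left it, along the tool's axes as they then stand; what a row does not reach is not made up. A row lasts 1/12 s, in which the tool goes at most 41.7 mm and 7.16 degrees, less where a joint would pass 70% of its speed; a pose out of reach is approached as far as the arm can. A call with a gripper value outside its range is refused whole. The fingers move at their own pace and stop on an object; the grip force is fixed at half the most. Time passes only in rows, so rows that do not move let the fingers close. It gives the time, the measured TCP pose, the force and the opening at its end, in the units of the state.
- env.state(): the state, without advancing time (a new reading comes with each control period).
- env.capture(name): name is "side" or "top" or "wrist"; returns the picture (400x640x3 uint8, blue, green, red); there is no depth.
- env.camera_model(name): a dict with "fovy" (degrees; the focal length in pixels is half the picture's height over the tangent of half this angle, whatever the lens; pixels are square), "cx", "cy" (the principal point, pixels), "xyz" and "orientation" of the camera in the world; the wrist camera has in their place "hand_eye" (4x4, takes a point from camera to tool coordinates, whose origin is the TCP and whose axes are the flange's). Camera axes: x right, y down, z forward; pixel columns grow to the right and rows downward; lengths in m; the calibration is good to about 2 mm. A picture is of the moment at which its call begins: read the wrist's pose just before it. camera_model takes no time and is no camera call.
- env.hand_in(): hands the job in, once; it reports no verdict.
The state is a dict: "time_s": time; "q": joint angles; "qd": joint speeds; "effort": joint torques, N m; "tcp_pos": TCP position; "eef_rot": TCP orientation; "contact_force": force on the tool from outside, world axes, zero at the start; "ft_torque": the same for the moment, N m; "width": opening from 0.0 (shut) to 1.0 (fully open).
Only numpy, scipy, OpenCV 4.12 (cv2) and the standard library are available. Lean on these libraries where they do the work, as an engineer would, in place of code of your own. Each camera call takes 0.05 s, during which the arm holds its last target. There are 200 camera calls.

### The job

Turn the big knurled dial on the hot-roller heater with your fingertips until it clicks in with its white pointer at the orange mark. Press gently, do not lift or shove the bangle, the paperweight or the loose roller, and take your hand away when the dial has clicked home.

Things in the scene. Friction and masses are not known exactly. Their poses are not given: they have to be found in the camera images.
- heater: Hot-roller heater, fixed to the table: cream box 180 (own x) x 370 (own y) x 64 mm high; origin at the centre of its underside, z up. The dial is in the middle of its top, axis vertical through the origin. Purple rollers, 32 mm across, stand fixed on it at own y +-105 and +-150, own x -50, 0, 50 mm, tops 108 mm above the table. Dots round the far (own +x) side of the dial mark the settings.
- dial (a joint): Dial angle, rad, grows clockwise seen from above; at 0 the pointer points along the heater's own +x. Five spring detents at -1.1, -0.55, 0, 0.55, 1.1; humps halfway between; let go, it snaps to the nearest detent. Stops at +-1.3. Starts at or close to 0. Getting over a hump takes about 0.05 N m.
- dial_top (a point): Centre of the dial's flat top, on its axis, 85 mm above the table; turns with the dial. The dial is a dark grey disc, 90 mm across (too wide to be pinched), 18 mm high, knurled rim, nothing raised on top, rubbery (friction coefficient 0.5 or more). It does not give when pressed.
- dial_pointer (a point): The spot on the deck that the dial's pointer (white line on its top, from 18 to 44 mm from the axis) aims at: 58 mm from the axis, 67 mm above the table; it turns with the dial.
- orange_mark: The orange dot on the heater's deck, 15 mm across, flat, origin at its centre, 58 mm from the dial's axis, at one of the four detents either side of the middle (the other three have smaller dark dots, the middle a white one). With the dial clicked in there, dial_pointer lies over it.
- bangle: Bystander: loose gold-toned steel bangle lying flat, 68 mm outside, 60 mm inside, 7 mm high; origin at the centre of its underside.
- paperweight: Bystander: loose round green glass paperweight, 70 mm in diameter, 49 mm high; origin at the centre of its underside.
- roller: Bystander: loose purple hard hair roller standing on end, a tube 36 mm in diameter, 62 mm high; origin at the centre of its underside.

How it is judged:
By the outcome, as a careful person would: the job done as asked, in the order asked, and still so for the second after the job is handed in, with the robot touching nothing.
It also fails if it takes over 48 s, if anything falls off the work surface, if the arm or the gripper's body presses on something with over 40 N, if the wrist force passes 120 N, or if a joint passes its speed limit or range.

## Working session

There is one attempt and no reset: what is moved stays moved. The work goes in short steps, Python scripts to look and compute and a tool call to move; the robot and the scene stay as the last step left them, time stands still between calls to the robot, and variables do not carry over. Pictures are saved under pics/ and viewed, about 8 in all and at most 12, crops included, and the job is handed in when it is done.

Besides the shell and the picture viewer there is one more tool, called after "Emit:" as name(argument=value, ...) on one line, values as JSON. step_arm: Moves the arm, as the interface text tells. Its arguments: {"type":"object","properties":{"series":{"type":"array"}},"required":["series"]}

```bash
mkdir -p pics; cat > h.py <<'E'
import numpy as np, cv2
from scipy.spatial.transform import Rotation as R
from station import env
def cam(name,st=None):
    m=env.camera_model(name); f=200/np.tan(np.radians(m["fovy"])/2)
    if "hand_eye" in m:
        st=st or env.state(); T=np.eye(4); T[:3,:3]=R.from_rotvec(st["eef_rot"]).as_matrix(); T[:3,3]=st["tcp_pos"]
        T=T@np.array(m["hand_eye"]); return f,m["cx"],m["cy"],T[:3,3],T[:3,:3]
    o=np.array(m["orientation"]); 
    Rm=o if o.shape==(3,3) else (R.from_rotvec(o).as_matrix() if o.size==3 else R.from_quat(o).as_matrix())
    return f,m["cx"],m["cy"],np.array(m["xyz"]),Rm
def ray(c,u,v):
    f,cx,cy,p,Rm=c; d=Rm@np.array([(u-cx)/f,(v-cy)/f,1]); return p,d/np.linalg.norm(d)
def onz(c,u,v,z):
    p,d=ray(c,u,v); return p+d*(z-p[2])/d[2]
def proj(c,P):
    f,cx,cy,p,Rm=c; q=Rm.T@(np.array(P)-p); return f*q[0]/q[2]+cx,f*q[1]/q[2]+cy
def tri(c1,a,c2,b):
    p,d=ray(c1,*a);q,e=ray(c2,*b); s=np.linalg.lstsq(np.c_[d,-e],q-p,rcond=None)[0]
    x,y=p+d*s[0],q+e*s[1]; return (x+y)/2,np.linalg.norm(x-y)
E
python3 - <<'E'
from h import *
print(env.state())
for n in("side","top","wrist"):
    print(n,env.camera_model(n)); cv2.imwrite(f"pics/{n}0.png",env.capture(n))
E
```

```text
{'time_s': 0.0, 'q': array([-1.34533596e+00,  3.81231356e-01,  1.29830260e+00,  4.02496103e-06,
        1.46360517e+00, -2.15299217e-01]), 'qd': array([-0.00228313,  0.00102195, -0.00040829,  0.00069746, -0.00131957,
       -0.00100903]), 'effort': array([-4.28009826e-04, -4.48461199e+01, -2.31282806e+01, -2.49415070e-04,
        4.70202984e-03,  3.01259126e-05]), 'tcp_pos': array([ 0.23458205, -0.49716671,  0.25567866]), 'eef_rot': array([-3.06410273e+00, -6.86414197e-01,  6.05322932e-06]), 'contact_force': array([-0.6158929 ,  1.02575456,  1.19306649]), 'ft_torque': array([ 0.01927128, -0.01749723,  0.05482888]), 'width': 0.9998260693963017}
side {'fovy': 43.03757258780638, 'cx': 319.1106460207744, 'cy': 198.05489943510963, 'xyz': array([0.22150643, 0.55227108, 0.9284147 ]), 'orientation': array([-0.75880958,  2.72570423, -0.91934195])}
top {'fovy': 46.467698869216605, 'cx': 319.8450017760063, 'cy': 204.22983189290474, 'xyz': array([ 0.39615714, -0.0245764 ,  0.88343767]), 'orientation': array([-2.11594452,  2.09336379, -0.23471305])}
wrist {'fovy': 69.16427449715299, 'cx': 319.6306556687196, 'cy': 199.31995452784835, 'hand_eye': array([[-1.41653920e-03, -9.58514344e-01, -2.85040778e-01,
         7.21988565e-02],
       [ 9.99998990e-01, -1.32486348e-03, -5.14442613e-04,
        -4.32175757e-05],
       [ 1.15460507e-04, -2.85041219e-01,  9.58515253e-01,
        -1.16856570e-01],
       [ 0.00000000e+00,  0.00000000e+00,  0.00000000e+00,
         1.00000000e+00]])}
```

View pics/top0.png

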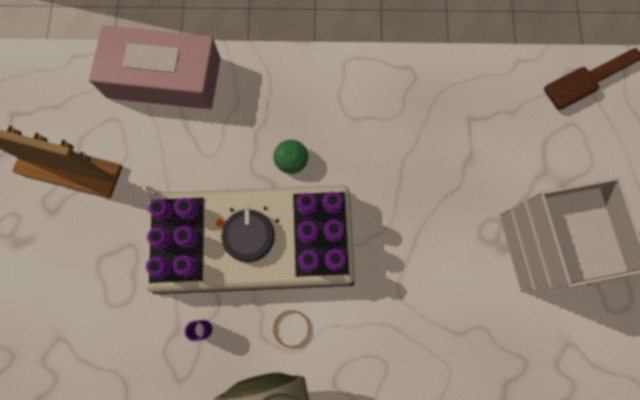

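View pics/side0.png

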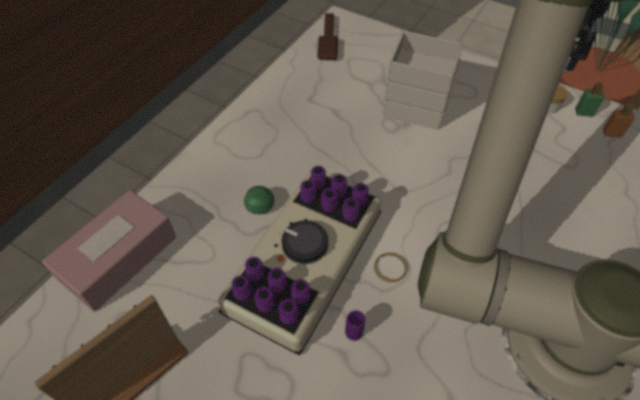

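```bash
python3 - <<'E'
from h import *
t=cv2.imread("pics/top0.png")[180:300,180:320]; s=cv2.imread("pics/side0.png")[200:290,240:360]
t=cv2.resize(t,(560,480),interpolation=cv2.INTER_CUBIC) # x4
s=cv2.resize(s,(480,360),interpolation=cv2.INTER_CUBIC)
cv2.imwrite("pics/c1.png",t);cv2.imwrite("pics/c2.png",s)
c=cam("top");print([onz(c,248,236,.085),onz(c,220,223,.064),onz(c,247,215,.085)])
E
```

```text
[array([0.51819509, 0.09946579, 0.085     ]), array([0.54429347, 0.15375837, 0.064     ]), array([0.55519918, 0.10285567, 0.085     ])]
```

View pics/c1.png

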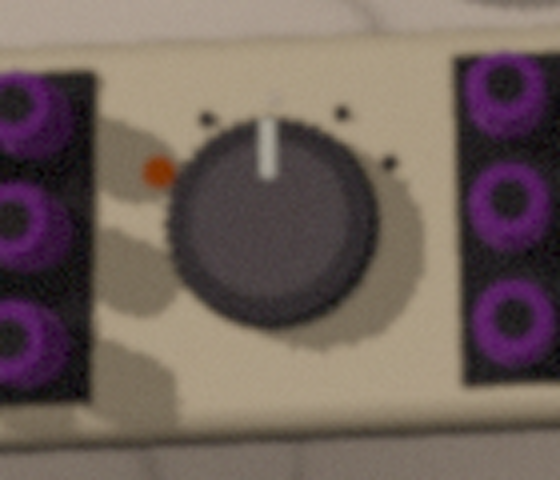

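View pics/c2.png

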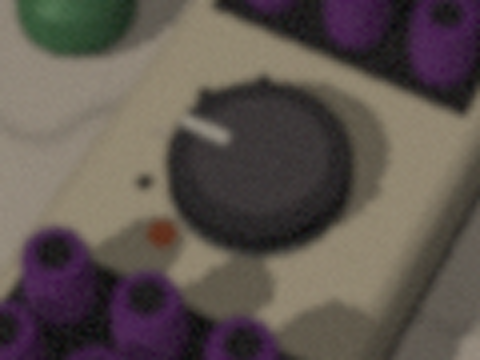

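```bash
python3 - <<'E'
from h import *
T=cam("top");S=cam("side")
u=lambda a,o:(a[0]/4+o[0]-.375,a[1]/4+o[1]-.375)
t=lambda *a:u(a,(180,180)); s=lambda *a:u(a,(240,200))
for n,a,b in(("dial",t(270,216),s(265,162)),("orange",t(160,172),s(162,234)),("ptr tip",t(266,118),s(183,120)),("ptr in",t(268,178),s(229,140)),("d1",t(207,119),s(144,181)),("d2",t(342,113),s(205,92)),("d3",t(390,163),s(264,80))):
    print(n,*tri(T,a,S,b))
o=onz(T,*t(160,172),.064);d2=onz(T,*t(390,163),.064);d3=onz(T,*t(207,119),.064);d4=onz(T,*t(342,113),.064)
# dial axis: least-squares circle through the four dots, r=58mm
from scipy.optimize import least_squares
P=np.array([o,d2,d3,d4])[:,:2]
r=least_squares(lambda x:np.hypot(*(P-x).T)-.058,[.52,.1]);print("axis",r.x,r.fun, [np.degrees(np.arctan2(*(p-r.x)[::-1])) for p in P])
st=env.state();print(R.from_rotvec(st["eef_rot"]).as_matrix().round(3))
c=t(270,216);print(onz(T,*c,.085))
E
```

```text
dial [0.52107441 0.10138741 0.07953361] 0.004341933411888525
orange [0.54512476 0.1544671  0.06432091] 0.000443360361329881
ptr tip [0.56508578 0.10460101 0.08580006] 0.0008492947243399604
ptr in [0.53880761 0.10264428 0.08571134] 0.00016063922059514834
d1 [0.56917922 0.1344543  0.06581297] 0.0003632102392546136
d2 [0.57233434 0.07391827 0.06637088] 8.197341748554114e-05
d3 [0.55005404 0.05177984 0.06637072] 0.000673293960363334
axis [0.52148321 0.10181316] [-0.00034681 -0.00043368  0.00013175  0.00028256] [np.float64(65.96366461845213), np.float64(-60.11074785913855), np.float64(34.51296060140486), np.float64(-28.28891378850232)]
[[ 0.904  0.427 -0.   ]
 [ 0.427 -0.904  0.001]
 [ 0.    -0.001 -1.   ]]
[0.5223287  0.10116463 0.085     ]
```

Emit:
step_arm(series=[[25.8, -21, 2, 0, 0, 0, 0], [25.8, -21, 2, 0, 0, 0, 0], [25.8, -21, 2, 0, 0, 0, 0], [25.8, -21, 2, 0, 0, 0, 0], [25.8, -21, 2, 0, 0, 0, 0], [25.8, -21, 2, 0, 0, 0, 0], [25.8, -21, 2, 0, 0, 0, 0], [25.8, -21, 2, 0, 0, 0, 0], [25.8, -21, 2, 0, 0, 0, 0], [25.8, -21, 2, 0, 0, 0, 0], [25.8, -21, 2, 0, 0, 0, 0], [25.8, -21, 2, 0, 0, 0, 0], [25.8, -21, 2, 0, 0, 0, 0], [25.8, -21, 2, 0, 0, 0, 0], [25.8, -21, 2, 0, 0, 0, 0], [25.8, -21, 2, 0, 0, 0, 0], [25.8, -21, 2, 0, 0, 0, 0], [25.8, -21, 2, 0, 0, 0, 0], [25.8, -21, 2, 0, 0, 0, 0], [25.8, -21, 2, 0, 0, 0, 0]])

```text
time_s: 1.82
tcp_pos: [0.5225, 0.1043, 0.2161]
eef_rot: [-3.065, -0.687, 0.001]
contact_force: [0.6, 0.0, 0.1]
width: 0.501
```

Emit:
step_arm(series=[[0, 0, 0, 0, 0, 0, 0], [0, 0, 0, 0, 0, 0, 0], [0, 0, 0, 0, 0, 0, 0]])

```text
time_s: 2.07
tcp_pos: [0.5218, 0.1023, 0.2161]
eef_rot: [3.065, 0.687, -0.001]
contact_force: [-0.7, 0.5, -0.2]
width: 0.497
```

```bash
python3 - <<'E'
from h import *
st=env.state();W=cam("wrist",st);im=env.capture("wrist")
print(st["time_s"],st["tcp_pos"],st["q"].round(2),st["contact_force"],st["width"])
M=R.from_rotvec(st["eef_rot"]).as_matrix();print("need tool mm",M.T@(np.array([.5215,.1018,.125])-st["tcp_pos"])*1000,M.round(3).tolist())
for n,P in(("axis",[.5215,.1018,.085]),("orange",[.545,.1545,.064]),("tip",[.565,.1046,.085])):
    p=proj(W,P);print(n,p);cv2.circle(im,tuple(int(round(v)) for v in p),4,(0,255,255),1)
cv2.imwrite("pics/w1.png",im)
E
```

```text
2.0667 [0.52180965 0.10233129 0.2160639 ] [-0.03  0.38  1.42 -0.    1.34  1.1 ] [-0.72673267  0.51762349 -0.16563557] 0.4974682359082186
need tool mm [-0.42918914  0.3635096  91.06423803] [[0.904, 0.427, -0.001], [0.427, -0.904, -0.0], [-0.001, -0.0, -1.0]]
axis (np.float64(320.2440420069261), np.float64(198.10103133178634))
orange (np.float64(279.1271841693003), np.float64(145.91183907207895))
tip (np.float64(339.06418908829465), np.float64(152.35021463868225))
```

View pics/w1.png

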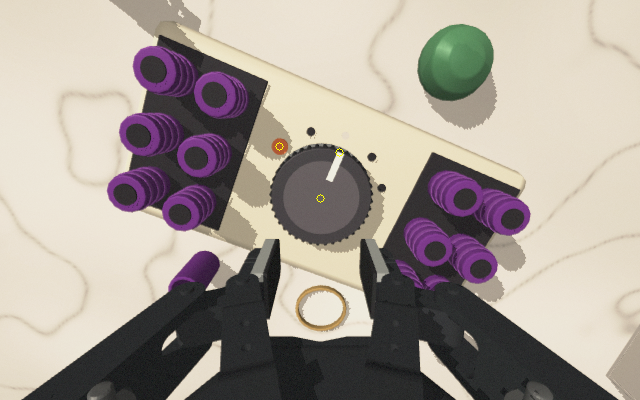

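Emit:
step_arm(series=[[0, 0, 20, 0, 0, 0, 0], [0, 0, 20, 0, 0, 0, 0], [0, 0, 20, 0, 0, 0, 0], [0, 0, 20, 0, 0, 0, 0], [0, 0, 20, 0, 0, 0, 0], [0, 0, 1, 0, 0, 0, 0], [0, 0, 1, 0, 0, 0, 0], [0, 0, 1, 0, 0, 0, 0], [0, 0, 1, 0, 0, 0, 0]])

```text
time_s: 2.87
tcp_pos: [0.5227, 0.1022, 0.1136]
eef_rot: [3.065, 0.686, 0.004]
contact_force: [-0.9, 0.3, -0.1]
width: 0.501
```

Emit:
step_arm(series=[[0, 0, 1, 0, 0, 0, 0], [0, 0, 1, 0, 0, 0, 0]])

```text
time_s: 3.03
tcp_pos: [0.5224, 0.1026, 0.111]
eef_rot: [3.065, 0.687, 0.002]
contact_force: [0.0, 0.7, 0.1]
width: 0.502
```

Commanded z ≈ 0.110; continue in small steps.

Emit:
step_arm(series=[[0, 0, 1, 0, 0, 0, 0], [0, 0, 1, 0, 0, 0, 0], [0, 0, 0, 0, 0, 0, 0]])

```text
time_s: 3.28
tcp_pos: [0.5221, 0.1026, 0.1082]
eef_rot: [-3.066, -0.687, 0.0]
contact_force: [0.5, -0.3, -1.3]
width: 0.499
```

Emit:
step_arm(series=[[0, 0, 1, 0, 0, 0, 0], [0, 0, 0, 0, 0, 0, 0]])

```text
time_s: 3.45
tcp_pos: [0.5221, 0.1026, 0.1081]
eef_rot: [3.065, 0.687, 0.001]
contact_force: [-3.0, -0.7, 7.4]
width: 0.501
```

Emit:
step_arm(series=[[0, 0, 1, 0, 0, 0, 0], [0, 0, 0, 0, 0, 0, 0]])

```text
time_s: 3.62
tcp_pos: [0.5222, 0.1026, 0.108]
eef_rot: [3.065, 0.687, 0.002]
contact_force: [-5.3, 0.5, 17.5]
width: 0.502
```

Emit:
step_arm(series=[[0, 0, -0.5, 0, 0, -3, 0], [0, 0, 0, 0, 0, -3, 0], [0, 0, 0, 0, 0, -3, 0], [0, 0, 0, 0, 0, -3, 0], [0, 0, 0, 0, 0, -3, 0]])

```text
time_s: 4.03
tcp_pos: [0.5218, 0.1027, 0.108]
eef_rot: [2.948, 1.085, 0.0]
contact_force: [-6.3, -0.2, 12.9]
width: 0.498
```

```bash
cat > look.py <<'E'
import sys
from h import *
st=env.state();W=cam("wrist",st);im=env.capture("wrist")
print(st["tcp_pos"],st["contact_force"].round(1),st["ft_torque"].round(2),"yaw",np.degrees(np.arctan2(*R.from_rotvec(st["eef_rot"]).as_matrix()[[1,0],0])).round(1))
# unwarp onto plane z=.085, north up = world +x, 4 px/mm, +-75mm
def warp(c,im):
    g=np.array([[-.075,-.075],[.075,-.075],[.075,.075],[-.075,.075]])
    src=np.float32([proj(c,[.5215+a,.1018+b,.085]) for a,b in g]); dst=np.float32([[200-b*2667,200-a*2667] for a,b in g])
    return cv2.warpPerspective(im,cv2.getPerspectiveTransform(src,dst),(400,400))
cv2.imwrite(sys.argv[1],np.hstack([warp(W,im),warp(cam("top"),env.capture("top"))]))
E
python3 look.py pics/l1.png
```

```text
[0.52180934 0.10268443 0.10804767] [-6.3 -0.2 12.9] [0.01 1.06 0.01] yaw 40.4
```

View pics/l1.png

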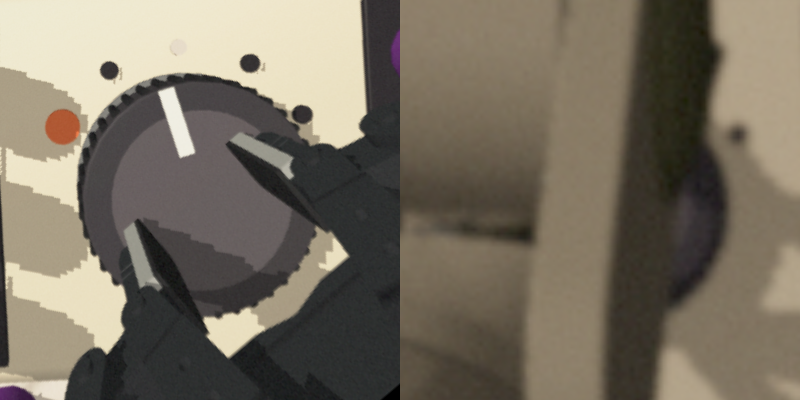

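Emit:
step_arm(series=[[0, 0, 0, 0, 0, -4, 0], [0, 0, 0, 0, 0, -4, 0], [0, 0, 0, 0, 0, -4, 0], [0, 0, 0, 0, 0, -4, 0], [0, 0, 0, 0, 0, -4, 0], [0, 0, 0, 0, 0, -4, 0]])

```text
time_s: 4.63
tcp_pos: [0.5213, 0.1025, 0.108]
eef_rot: [-2.657, -1.675, 0.002]
contact_force: [-9.2, -1.4, 15.8]
width: 0.5
```

Emit:
step_arm(series=[[0, 0, 0, 0, 0, -4, 0], [0, 0, 0, 0, 0, -4, 0], [0, 0, 0, 0, 0, -4, 0], [0, 0, 0, 0, 0, -4, 0], [0, 0, 0, 0, 0, -4, 0], [0, 0, 0, 0, 0, -4, 0], [0, 0, 0, 0, 0, 0, 0]])

```text
time_s: 5.22
tcp_pos: [0.5208, 0.1022, 0.1081]
eef_rot: [-2.25, -2.192, 0.004]
contact_force: [-10.7, -4.4, 17.2]
width: 0.502
```

```bash
python3 look.py pics/l2.png
```

```text
[0.52084303 0.10219864 0.10805192] [-10.7  -4.4  17.2] [-0.63  1.73 -0.03] yaw 88.5
```

View pics/l2.png

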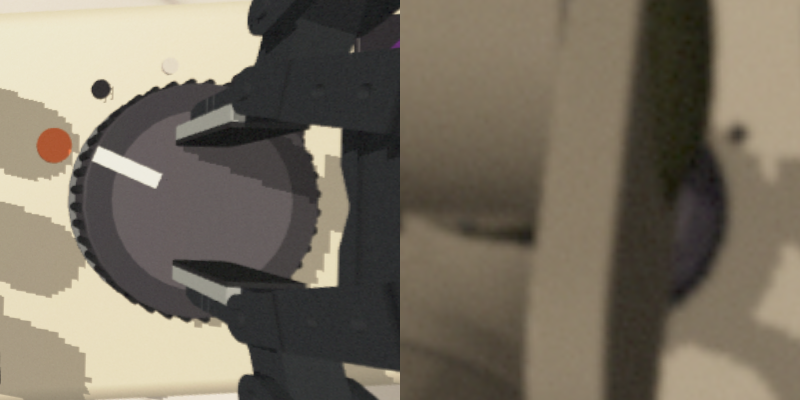

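Emit:
step_arm(series=[[0, 0, -1, 0, 0, 0, 0], [0, 0, -1, 0, 0, 0, 0], [0, 0, -3, 0, 0, 0, 0], [0, 0, -10, 0, 0, 0, 0], [0, 0, -20, 0, 0, 0, 0], [0, 0, -20, 0, 0, 0, 0], [0, 0, -20, 0, 0, 0, 0], [0, 0, -20, 0, 0, 0, 0], [0, 0, -20, 0, 0, 0, 0], [0, 0, 0, 0, 0, 0, 0], [0, 0, 0, 0, 0, 0, 0], [0, 0, 0, 0, 0, 0, 0], [0, 0, 0, 0, 0, 0, 0]])

```text
time_s: 6.4
tcp_pos: [0.5217, 0.1026, 0.2209]
eef_rot: [-2.254, -2.186, 0.002]
contact_force: [0.2, 1.1, -0.3]
width: 0.502
```

```bash
python3 - <<'E'
from h import *
cv2.imwrite("pics/w2.png",env.capture("wrist")); print(env.state()["contact_force"])
E
```

```text
[-0.20124976 -0.01011118 -0.91370489]
```

View pics/w2.png

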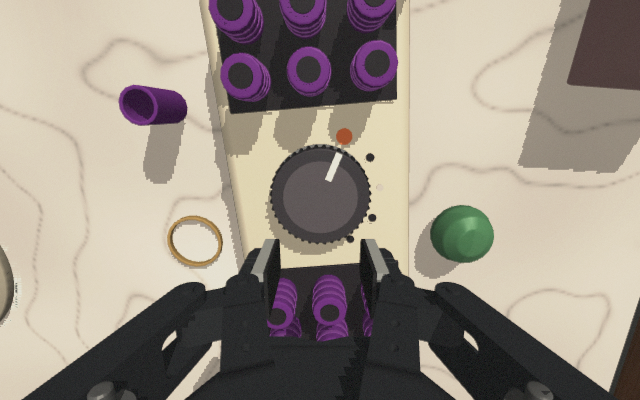

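```bash
python3 -c "
from station import env
print(env.hand_in())"
```

```text
the job is handed in; nothing more can be done
None
```

The dial is turned to the orange mark, my hand is clear of it, and the job is handed in at about 6.5 s of robot time.

- **What I did:** I rested the half-open fingertips on top of the dial, pressing with at most about 17.5 N. I turned it 63° counter-clockwise to the −1.1 detent, where the orange dot sits, and lifted straight up to 0.22 m.
- **Last checks:** The last wrist picture, taken after letting go, shows the dial still there. Its white pointer runs from (328,181) to (340,153), in line with the orange dot at (344,136). The wrist force was back to about zero.
- **Bystanders:** The bangle, paperweight and loose roller were never approached. I saw no sign that they had moved, but I did not measure their positions again.
- **Disagreements:** A first two-camera estimate of the dial's centre was 5 mm too low, with the two sight lines missing each other by 4 mm. I used a circle fitted through the deck dots instead, which fitted to within 0.5 mm. While turning, a sideways force of up to about 11 N built up on the wrist; it was gone after I lifted off.

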